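# Dock the tea-tin dolly

## Task

Push the little wheeled dolly with the tea tin forwards along the counter until its two front swivel castors trail straight behind their pivots, while it is still clear of the dock. Then steer it nose first into the dock and push it gently home until both sprung balls click into the notches in its sides; leave it standing there on its wheels with the castors still trailing, and leave the other things on the counter where they are.

Things in the scene. Friction and masses are not known exactly. Their poses are not given: they have to be found in the camera images.
- caddy: Dolly: dark wooden deck 150 mm long (x), 120 wide (y), faces 30 to 50 mm above the counter, steel tea tin 96x100x50 mm fixed on its rear part (top at 100). 0.5 to 0.9 kg. Origin on the counter under the deck's centre; x forwards to the nose, z up. Two fixed wheels, 24 mm diameter, at x -48, y +-42 mm: it rolls along x and steers about their axle, not sideways. Swivel castor pivots at x 45, y +-32 mm.
- caddy_nose (a point): Middle of the deck's front face, 75 mm ahead of the dolly's origin, 40 mm above the counter; same axes. The nose corners are rounded (18 mm radius). A notch 17 mm long and 8 mm deep is cut in each side of the deck, centred 44.5 mm behind the nose.
- caddy_tail (a point): Middle of the deck's flat rear face (120 mm wide), 75 mm behind the origin, 40 mm up; same axes. The dolly is too wide to grip: two open fingers, tips some 27 mm above the counter, push on this face and steer it by turning, one finger going ahead of the other. It rolls easily (about 0.5 N) and after a slow push comes to rest within a few mm.
- castor_left_wheel (a point): Centre of the left (+y) front castor's wheel, 13 mm from its pivot; at dolly x 32, y +32 mm, straight behind the pivot, when it trails straight. A 19 mm steel pointer on top of the deck turns with it and lies over the wheel. At the start it points some other way; it swings round within about 40 to 80 mm of forward rolling and kicks the nose a little.
- castor_right_wheel (a point): The same for the right (-y) castor: at dolly x 32, y -32 mm when it trails straight.
- dock: Dock fixed to the counter: two light wooden cheeks 125 mm apart, 54 mm high; ahead of the throat they flare over 36 mm to 166 mm apart; behind it an aluminium U-shaped carriage with a sprung ball in each side and an end wall. No floor: wheels stay on the counter. Origin on the counter at the throat, midway between the cheeks; x points into the dock, the way the dolly drives in; z up.
- dock_throat (a point): Middle of the throat, 40 mm above the dock's origin; same axes. The carriage is locked anywhere along a 25 mm adjustment that is not measured: the dolly clicks in with its nose 77 to 103 mm beyond this point, and the end wall stands 3 mm further. Passing the balls takes up to about 10 N of push, then comes the click, then the solid wall: do not ram it.
- catch_left (a joint): How far the left (+y of the dock) sprung steel ball (16 mm diameter, 40 mm above the counter) is pressed into its side, m: 0 fully out, as when it lies in the notch or the dock is empty; about 0.0045 when the dolly's side is pressing it.
- catch_right (a joint): The same for the right (-y of the dock) ball.
- mug: Bystander, to be left alone: white mug, 76 mm wide, 85 mm high, with a handle. Origin under it, at the centre of its foot.
- tea_bowl: Bystander, to be left alone: white tea bowl, 90 mm wide, 50 mm high. Origin under it, at the centre of its foot.
- small_tin: Bystander, to be left alone: small tea tin, 60 mm square, 85 mm high. Origin under it, at the centre of its foot.
- jar: Bystander, to be left alone: amber glass jar, 60 mm wide, 85 mm high, wooden cap. Origin under it, at the centre of its foot.
- scoop: Bystander, to be left alone: wooden scoop, a long wooden spoon lying flat. Origin under it near the middle.
- cup: Bystander, to be left alone: white cup, 66 mm wide, 60 mm high, no handle. Origin under it, at the centre of its foot.
- strainer_ring: Bystander, to be left alone: steel strainer ring, 64 mm wide, 20 mm high. Origin under it, at the centre of its foot.
Not all that is in view belongs to the job. Leave any pink or red look-alike of the caddy alone.

How it is judged:
By the outcome, as a careful person would: the job done as asked, in the order asked, and still so for the second after the job is handed in, with the robot touching nothing.
It also fails if it takes over 48 s, if anything falls off the work surface, if the arm or the gripper's body presses on something with over 40 N, if the wrist force passes 120 N, or if a joint passes its speed limit or range.

## Robot

A 6-joint arm with a two-finger parallel gripper is mounted at the origin on the work surface. World frame = base frame: x ahead of the robot, y to its left, z up, the work surface at z = 0. Lengths are in mm, angles in degrees, forces in N, time in s.
With the tool pointing down it reaches from about 275 to 1000 mm from the base axis. Payload 8.4 kg.
Tool frame: the origin (TCP) lies at the very end of the fingers, on their centre line; the grasp point (between the pads) lies 19 mm behind it; z points along the fingers, y is the line along which they close (so a half turn about z gives the same grasp; the last joint's range is limited). The gripper opens to 85 mm and grips with 20 to 120 N. Pads are 22 mm wide; open, the fingers measure 114 mm over their backs; the gripper's body (76 mm by 85 mm) begins 54 mm behind the grasp point. The pads swing forward as they close: fully open they stand 13 mm farther back than shut.
Start: joints at [-65.856, 20.225, 93.587, -0, 66.188, -0.138], TCP at [257.016, -569.711, 231.281] pointing down, gripper open.
Joint ranges: [-150.9, 150.9], [-52.94, 120.26], [3.33, 152.33], [-74.26, 254.26], [0, 154.13], [-172.89, 172.89]. Speed limits (degrees/s): [127.2, 127.2, 159.86, 180, 180, 180].

## Interface

Orientations are given as [roll, pitch, yaw] about the fixed x, y, z axes, in that order (R = Rz(yaw) Ry(pitch) Rx(roll)).
In Python, from cell import env gives the robot as it stands.
- The arm moves only by the shell command python3 -m pendant 'ROWS' [FORCE]. ROWS is JSON, a list of rows, each a list of 7 numbers: the shift along the world's x, y, z as a fraction of full scale, then the turn, a rotation vector about the world's x, y, z as a fraction of full scale, then the opening, from 0 (shut) to 1 (fully open). A call has 1 to 12 rows; each row shifts and turns the commanded pose from where the row before left it; what a row does not reach is not made up. Full scale, the value 1, is 0.02 m for a shift and 4 degrees for a turn. A row lasts 1/8 s, in which the tool goes at most 62.5 mm and 10.7 degrees, less where a joint would pass 70% of its speed; a pose out of reach is approached as far as the arm can. A call with a number of a shift or a turn outside -1 to 1 is refused whole. A call with a gripper value outside its range is refused whole. The fingers move at their own pace and stop on an object; FORCE is the grip in N (left out, the last holds). Time passes only in rows, so rows that do not move let the fingers close. It gives the time, the measured TCP pose, the force, the opening and the grip force at its end, in the units of the state.
- env.get_state(): the state, without advancing time (a new reading comes with each control period).
- env.read_camera(name): name is "side" or "top" or "wrist"; returns the picture (400x640x3 uint8, red, green, blue); there is no depth.
- env.calibration(name): a dict with "K" (3x3 intrinsics, pixels), "xyz" and "rotation" of the camera in the world; the wrist camera has in their place "T_tool_cam" (4x4, takes a point from camera to tool coordinates, whose origin is the TCP and whose axes are the flange's). Camera axes: x right, y down, z forward; pixel columns grow to the right and rows downward; lengths in mm; the calibration is good to about 2 mm. A picture is of the moment at which its call begins: read the wrist's pose just before it. calibration takes no time and is no camera call.
- env.hand_in(): hands the job in; it is judged then, once.
The state is a dict: "time_s": time; "q": joint angles; "qvel": joint speeds; "joint_torque": joint torques, N m; "position": TCP position; "ee_rot": TCP orientation; "wrist_force": force on the tool from outside, world axes, zero at the start; "moment": the same for the moment, N m; "finger_gap": finger opening in mm; "grip_force": force on a finger pad.
Only numpy, scipy, OpenCV 4.12 (cv2) and the standard library are available. Lean on these libraries where they do the work, as an engineer would, in place of code of your own. Each camera call takes 0.05 s, during which the arm holds its last target. There are 200 camera calls.

## Working session

There is one attempt and no reset: what is moved stays moved. The work goes in short steps, Python scripts to look and compute and a shell command to move; the robot and the scene stay as the last step left them, time stands still between calls to the robot, and variables do not carry over. Pictures are saved under pics/ and viewed, at most 10 in all, crops included, and the job is handed in when it is done.

```bash
ls; mkdir -p pics
python3 - <<'E'
from cell import env
import cv2,numpy as np
for n in("top","side"):
    cv2.imwrite(f"pics/{n}0.png",env.read_camera(n)[:,:,::-1]); c=env.calibration(n)
    print(n,{k:np.round(v,3).tolist() for k,v in c.items()})
c=env.calibration("wrist");print({k:np.round(v,3).tolist() for k,v in c.items()})
print(env.get_state())
E
```

```text
pics
top {'K': [[442.499, 0.0, 312.265], [0.0, 442.499, 202.005], [0.0, 0.0, 1.0]], 'xyz': [394.777, -45.897, 1359.66], 'rotation': [-173.74, 0.073, -89.73]}
side {'K': [[384.823, 0.0, 319.026], [0.0, 384.823, 197.955], [0.0, 0.0, 1.0]], 'xyz': [-67.798, 635.769, 753.506], 'rotation': [-127.001, -0.43, -137.256]}
{'K': [[306.583, 0.0, 321.235], [0.0, 306.583, 194.487], [0.0, 0.0, 1.0]], 'T_tool_cam': [[0.001, -0.964, -0.266, 66.986], [1.0, 0.001, 0.001, 1.016], [-0.0, -0.266, 0.964, -142.352], [0.0, 0.0, 0.0, 1.0]]}
{'time_s': 0.1, 'q': array([-6.58547354e+01,  2.02600336e+01,  9.36243812e+01,  4.15308316e-04,
        6.61867324e+01, -1.38363259e-01]), 'qvel': array([ 0.07667543, -0.13140588, -0.04876841,  0.08696345,  0.05524518,
       -0.07688859]), 'joint_torque': array([ 1.37404320e-03, -6.06351614e+01, -3.42822039e+01,  4.55874749e-05,
        3.94728006e-03, -2.89328557e-05]), 'position': array([ 256.85656116, -569.32256891,  230.62346777]), 'ee_rot': array([-1.79928854e+02, -5.51554616e-04,  2.42834596e+01]), 'wrist_force': array([-0.44635671, -0.13209992,  0.06554516]), 'moment': array([-0.06519611, -0.02905163,  0.00626232]), 'grip_force': 0.0, 'finger_gap': 85.32668577311874}
```

View pics/top0.png

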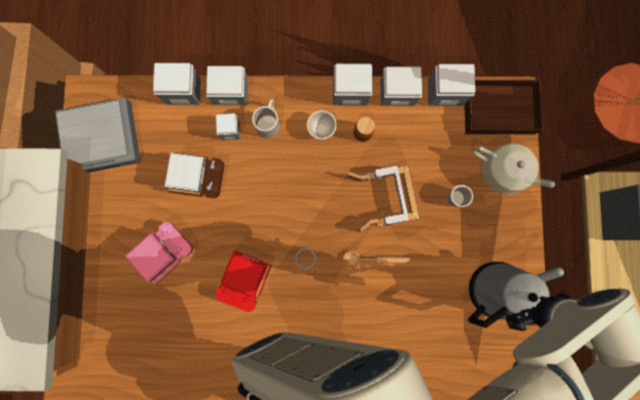

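View pics/side0.png

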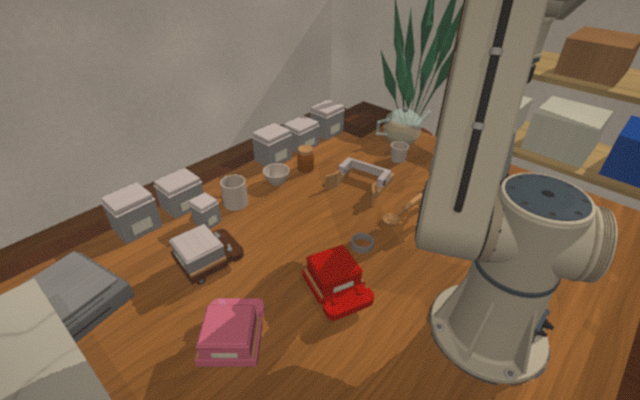

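```bash
cat > h.py <<'E'
import numpy as np,cv2
from scipy.spatial.transform import Rotation as R
from cell import env
def cam(n):
    c=env.calibration(n)
    K=np.array(c["K"])
    if n=="wrist":
        s=env.get_state(); T=np.array(c["T_tool_cam"]); Rt=R.from_euler("xyz",s["ee_rot"],degrees=True).as_matrix()
        return K,Rt@T[:3,3]+s["position"],Rt@T[:3,:3]
    return K,np.array(c["xyz"]),R.from_euler("xyz",c["rotation"],degrees=True).as_matrix()
def ray(C,uv,z):
    K,o,M=C; d=(M@np.linalg.inv(K)@np.c_[np.atleast_2d(uv),np.ones(len(np.atleast_2d(uv)))].T).T
    return (o+d*((z-o[2])/d[:,2])[:,None])[:,:2]
def proj(C,P):
    K,o,M=C; p=(K@M.T@(np.atleast_2d(P)-o).T).T; return p[:,:2]/p[:,2:]
def rect(C,img,z,x0,x1,y0,y1,s):
    """Plane z seen from above: column=(y1-y)*s, row=(x1-x)*s."""
    w=np.array([[x1,y1,z],[x1,y0,z],[x0,y0,z],[x0,y1,z]],float)
    W,H=int((y1-y0)*s),int((x1-x0)*s)
    A=cv2.getPerspectiveTransform(proj(C,w).astype(np.float32),np.float32([[0,0],[W,0],[W,H],[0,H]]))
    return cv2.warpPerspective(img,A,(W,H),flags=cv2.INTER_CUBIC)
def grid(im,x0,x1,y0,y1,s,step=50):
    for y in range(int(np.ceil(y0/step)*step),int(y1),step):
        c=int((y1-y)*s);cv2.line(im,(c,0),(c,8),(255,255,0),1);cv2.putText(im,str(y),(c,20),0,.35,(255,255,0),1)
    for x in range(int(np.ceil(x0/step)*step),int(x1),step):
        r=int((x1-x)*s);cv2.line(im,(0,r),(8,r),(255,255,0),1);cv2.putText(im,str(x),(10,r+4),0,.35,(255,255,0),1)
    return im
E
python3 - <<'E'
from h import *
C=cam("top"); im=cv2.imread("pics/top0.png")
a=(380,580,-380,420,1)
b=(300,580,-370,10,2); c=(380,560,200,420,1.7)
A=grid(rect(C,im,50,*b),*b); 
c=(400,600,200,480,1.4)
cc=(400,600,200,480,2.8)
A2=rect(C,im,52,*(350,550,-380,-100,2.8));grid(A2,350,550,-380,-100,2.8)
B2=grid(rect(C,im,50,*cc),*cc)
o=np.vstack([B2,A2]);o=cv2.resize(o,(int(600*o.shape[1]/o.shape[0]),600)) if o.shape[0]>600 else o
print(o.shape);cv2.imwrite("pics/rect0.png",o)
print(proj(C,[[500,300,50],[450,-250,52]]))
E
```

```text
(600, 420, 3)
[[196.50965937 214.34136292]
 [382.09983348 232.04007417]]
```

View pics/rect0.png

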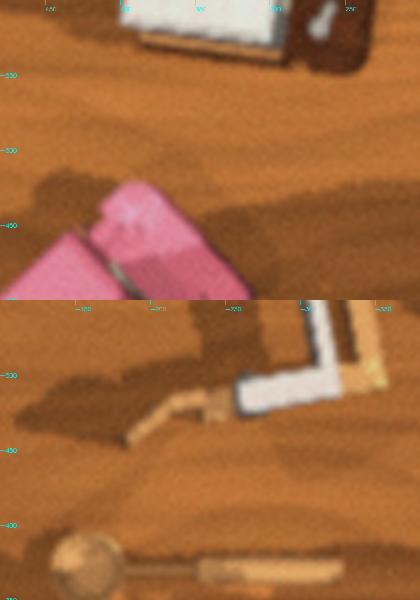

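Run:
```python
from h import *
C=cam("top"); im=cv2.imread("pics/top0.png")
b=(520,720,210,430,3.6); a=(430,670,-360,-80,2.9)
B=grid(rect(C,im,50,*b),*b,step=20); A=grid(rect(C,im,54,*a),*a,step=20)
A=cv2.resize(A,(392*2//2*1,int(A.shape[0]*392/A.shape[1])));B=cv2.resize(B,(400,int(B.shape[0]*400/B.shape[1])))
h=max(len(A),len(B));o=np.zeros((h,792,3),np.uint8);o[:len(B),:400]=B;o[:len(A),400:]=A
cv2.imwrite("pics/rect1.png",o);print(o.shape)
```

```text
(363, 792, 3)
```

View pics/rect1.png

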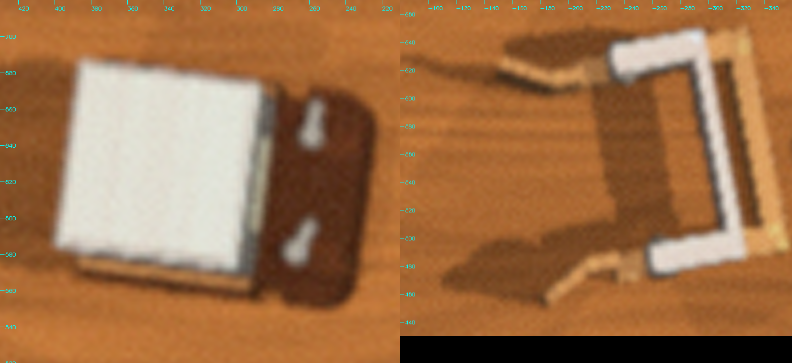

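The top view shows the dark dolly with the white-topped tin at top-view pixel (193,174). The look-alikes are pink at (158,250) and red at (243,280), and both are rejected. The close crop confirms the choice: dark deck, two steel pointers, nose to the right.

- **Dolly:** the nose face middle at crop pixel (365,205) gives nose ≈ (607,229), heading ≈ -97.4°, tail ≈ (626,378).
- **Dock:** the mouth tips at crop pixels (502,68) and (547,300) give throat ≈ (545,-204), yaw ≈ -79°. The mouth measures 169 mm against the stated 166.

```bash
cat >> h.py <<'E'
def tool(fdeg,tilt):
    f=np.deg2rad(fdeg);t=np.deg2rad(tilt);F=np.array([np.cos(f),np.sin(f),0]);U=np.array([0,0,1.])
    z=F*np.sin(t)-U*np.cos(t); x=-(F*np.cos(t)+U*np.sin(t)); return np.c_[x,np.cross(z,x),z]
def delta(target,fdeg,tilt,n=1):
    s=env.get_state();Rc=R.from_euler("xyz",s["ee_rot"],degrees=True).as_matrix()
    v=np.rad2deg(R.from_matrix(tool(fdeg,tilt)@Rc.T).as_rotvec())
    return np.round((np.array(target)-s["position"])/20/n,3),np.round(v/4/n,3)
E
python3 - <<'E'
from h import *
f=np.deg2rad(-97.4);F=np.array([np.cos(f),np.sin(f)])
p=np.array([626.5,378])-60*F
print(p,delta([*p,225],-97.4,30,48))
E
```

```text
[634.22773579 437.50026974] (array([ 0.393,  1.049, -0.006]), array([-0.131,  0.097,  0.297]))
```

```bash
python3 -m pendant '[[0.4,1,0,-0.13,0.1,0.3,1],[0.4,1,0,-0.13,0.1,0.3,1],[0.4,1,0,-0.13,0.1,0.3,1],[0.4,1,0,-0.13,0.1,0.3,1],[0.4,1,0,-0.13,0.1,0.3,1],[0.4,1,0,-0.13,0.1,0.3,1],[0.4,1,0,-0.13,0.1,0.3,1],[0.4,1,0,-0.13,0.1,0.3,1],[0.4,1,0,-0.13,0.1,0.3,1],[0.4,1,0,-0.13,0.1,0.3,1],[0.4,1,0,-0.13,0.1,0.3,1],[0.4,1,0,-0.13,0.1,0.3,1]]'
python3 -m pendant '[[0.4,1,0,-0.13,0.1,0.3,1],[0.4,1,0,-0.13,0.1,0.3,1],[0.4,1,0,-0.13,0.1,0.3,1],[0.4,1,0,-0.13,0.1,0.3,1],[0.4,1,0,-0.13,0.1,0.3,1],[0.4,1,0,-0.13,0.1,0.3,1],[0.4,1,0,-0.13,0.1,0.3,1],[0.4,1,0,-0.13,0.1,0.3,1],[0.4,1,0,-0.13,0.1,0.3,1],[0.4,1,0,-0.13,0.1,0.3,1],[0.4,1,0,-0.13,0.1,0.3,1],[0.4,1,0,-0.13,0.1,0.3,1]]'
python3 -m pendant '[[0.4,1,0,-0.13,0.1,0.3,1],[0.4,1,0,-0.13,0.1,0.3,1],[0.4,1,0,-0.13,0.1,0.3,1],[0.4,1,0,-0.13,0.1,0.3,1],[0.4,1,0,-0.13,0.1,0.3,1],[0.4,1,0,-0.13,0.1,0.3,1],[0.4,1,0,-0.13,0.1,0.3,1],[0.4,1,0,-0.13,0.1,0.3,1],[0.4,1,0,-0.13,0.1,0.3,1],[0.4,1,0,-0.13,0.1,0.3,1],[0.4,1,0,-0.13,0.1,0.3,1],[0.4,1,0,-0.13,0.1,0.3,1]]'
python3 -m pendant '[[0.4,1,0,-0.13,0.1,0.3,1],[0.4,1,0,-0.13,0.1,0.3,1],[0.4,1,0,-0.13,0.1,0.3,1],[0.4,1,0,-0.13,0.1,0.3,1],[0.3,1,0,-0.13,0.1,0.3,1],[0.3,1,0,-0.13,0.1,0.3,1],[0.3,1,0,-0.13,0.1,0.3,1],[0.3,1,0,-0.13,0.1,0.3,1],[0.3,1,0,-0.13,0.1,0.3,1],[0.3,1,0,-0.13,0.1,0.3,1],[0.3,1,0,-0.13,0.1,0.3,1],[0.3,1,0,-0.13,0.1,0.3,1]]'
python3 - <<'E'
from h import *
f=np.deg2rad(-97.4);F=np.array([np.cos(f),np.sin(f)])
p=np.array([626.5,378])-60*F
print(delta([*p,225],-97.4,30))
C=cam("wrist");im=env.read_camera("wrist")[:,:,::-1].copy();np.save("pics/w0.npy",np.array([1]))
b=(500,700,200,440,1.6)
o=np.hstack([cv2.resize(im,(480,300)),np.zeros((300,0,3),np.uint8)])
r=grid(rect(C,im,50,520,720,210,430,1.45),520,720,210,430,1.45,20);
o=np.zeros((300,480+r.shape[1],3),np.uint8);o[:,:480]=cv2.resize(im,(480,300));o[:r.shape[0],480:]=r[:300]
cv2.imwrite("pics/w0.png",o);print(o.shape)
E
```

```text
time_s: 1.6
position: [353.4, -328.1, 231.5]
ee_rot: [177.1, 7.4, 38.6]
wrist_force: [0.3, 0.4, -0.4]
finger_gap: 85.1
grip_force: 0.0
time_s: 3.1
position: [448.9, -88.3, 231.5]
ee_rot: [176.2, 15.1, 52.9]
wrist_force: [-0.2, -0.2, -0.6]
finger_gap: 85.4
grip_force: 0.0
time_s: 4.6
position: [545.6, 151.6, 231.2]
ee_rot: [177.4, 23.0, 67.6]
wrist_force: [0.1, -0.4, -0.9]
finger_gap: 85.3
grip_force: 0.0
time_s: 6.1
position: [625.1, 391.6, 230.8]
ee_rot: [-179.2, 30.2, 83.6]
wrist_force: [0.5, 0.4, 0.3]
finger_gap: 85.1
grip_force: 0.0
(array([ 0.457,  2.293, -0.292]), array([ 0.024, -0.183, -0.146]))
(300, 799, 3)
```

View pics/w0.png

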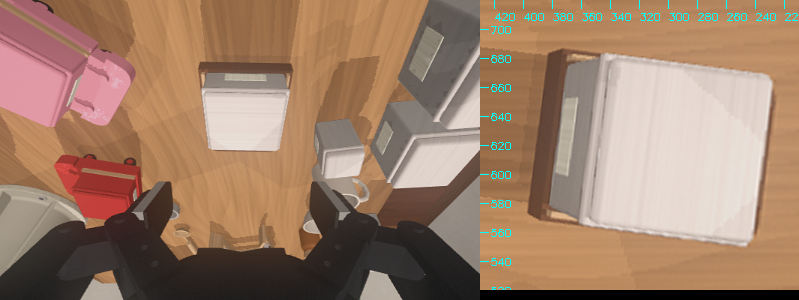

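The wrist view confirms the dark dolly under the tool. The tail edge runs between rectified pixels (553,48) and (530,220), which is 120 mm long. That puts the tail middle at about (627,380 to 388), same heading. Next I back off behind it and go down.

```bash
python3 -m pendant '[[0.2,0.85,0,0,-0.09,-0.07,1],[0.15,0.85,-0.2,0,-0.09,-0.07,1],[0,0,-1,0,0,0,1],[0,0,-1,0,0,0,1],[0,0,-1,0,0,0,1],[0,0,-1,0,0,0,1],[0,0,-1,0,0,0,1],[0,0,-1,0,0,0,1],[0,0,-1,0,0,0,1],[0,0,-1,0,0,0,1],[0,0,-1,0,0,0,1],[0,0,-1,0,0,0,1]]'
python3 - <<'E'
from h import *
print(delta([632.5,425,26],-97.4,30))
C=cam("top");im=env.read_camera("top")[:,:,::-1].copy()
b=(520,720,210,470,2.2);g=(430,670,-360,-80,1.0)
o=grid(rect(C,im,50,*b),*b,step=20)
C=cam("wrist");w=env.read_camera("wrist")[::-1,::-1,::-1]
w=cv2.resize(w,(572,358))[:300]
cv2.imwrite("pics/t1.png",np.vstack([cv2.resize(o,(572,300*440//440)),w])[:600]);
E
```

```text
time_s: 7.65
position: [632.0, 424.3, 25.9]
ee_rot: [180.0, 30.0, 82.5]
wrist_force: [-0.6, 0.1, 0.1]
finger_gap: 85.7
grip_force: 0.0
(array([0.024, 0.035, 0.004]), array([0.012, 0.007, 0.011]))
```

View pics/t1.png

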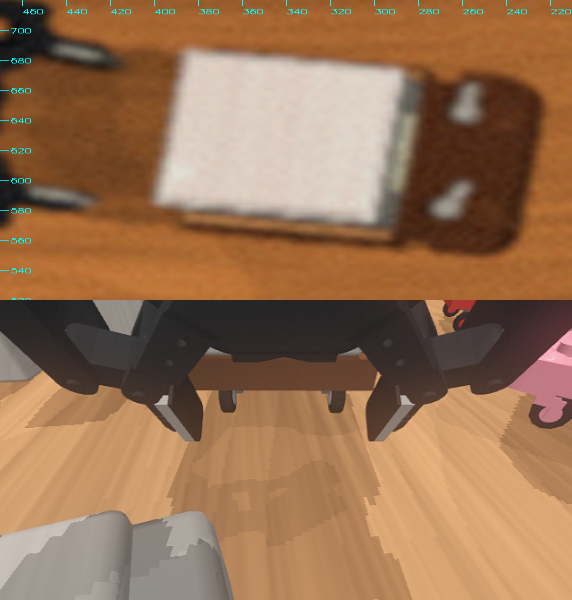

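Both finger tips show in the top view at y ≈ 420, about 37 mm behind the tail, and they are centred on it in the wrist view. Next I work out the row increments for the S-path.

```bash
cat >> h.py <<'E'
T0=np.array([545.,-204.]);YD=-79.
def dockframe(p,T0=None,YD=None):
    T0=globals()["T0"] if T0 is None else T0; a=np.deg2rad(globals()["YD"] if YD is None else YD)
    d=np.array([np.cos(a),np.sin(a)]);return np.array([(p-T0)@d,(p-T0)@np.array([-d[1],d[0]])])
def rows(axle,h,segs,back=30.5,n8=8):
    """segs: (length mm, turn deg). Prints row increments of the TCP (fractions)."""
    F=lambda h:np.array([np.cos(np.deg2rad(h)),np.sin(np.deg2rad(h))])
    for L,t in segs:
        n=max(1,round(L/n8));out=[]
        for i in range(n):
            a0=axle-back*F(h);axle=axle+F(h+t/n/2)*L/n;h+=t/n
            out.append((axle-back*F(h)-a0)/20)
        o=np.array(out);print(f"L{L:.0f} turn{t:.1f} n{n} rz{t/n/4:.3f}",np.round(o,2).tolist() if t else (n,np.round(o[0],3).tolist()),"end axle",axle.round(1),"dock",dockframe(axle).round(1),"rel",round(h-YD,1))
E
python3 - <<'E'
from h import *
F=np.array([np.cos(np.deg2rad(-97.4)),np.sin(np.deg2rad(-97.4))])
ax=np.array([627,380])+27*F
print(dockframe(ax))
th=33;t1=-(th-18.4);L1=200*np.deg2rad(-t1);L2=150*np.deg2rad(th)
for S in(220,240,260):
    print(S);rows(ax,-97.4,[(60,0)] if 0 else [(16,0),(L1,t1),(S,0),(L2,th),(20,0)])
E
```

```text
[-532.0042852   183.40335835]
220
L16 turn0.0 n2 rz0.000 (2, [-0.052, -0.397]) end axle [621.5 337.4] dock [-516.8  178.4] rel -18.4
L51 turn-14.6 n6 rz-0.608 [[0.0, -0.43], [-0.02, -0.43], [-0.04, -0.43], [-0.05, -0.43], [-0.07, -0.42], [-0.09, -0.42]] end axle [608.6 288.2] dock [-471.   156.3] rel -33.0
L220 turn0.0 n28 rz0.000 (28, [-0.147, -0.364]) end axle [526.1  84.2] dock [-286.5   36.5] rel -33.0
L86 turn33.0 n11 rz0.750 [[-0.21, -0.34], [-0.19, -0.35], [-0.18, -0.36], [-0.16, -0.37], [-0.14, -0.38], [-0.12, -0.38], [-0.1, -0.39], [-0.08, -0.39], [-0.06, -0.4], [-0.03, -0.4], [-0.01, -0.4]] end axle [518.   -0.6] dock [-204.8   12.3] rel -0.0
L20 turn0.0 n2 rz0.000 (2, [0.095, -0.491]) end axle [521.8 -20.2] dock [-184.8   12.3] rel -0.0
240
L16 turn0.0 n2 rz0.000 (2, [-0.052, -0.397]) end axle [621.5 337.4] dock [-516.8  178.4] rel -18.4
L51 turn-14.6 n6 rz-0.608 [[0.0, -0.43], [-0.02, -0.43], [-0.04, -0.43], [-0.05, -0.43], [-0.07, -0.42], [-0.09, -0.42]] end axle [608.6 288.2] dock [-471.   156.3] rel -33.0
L240 turn0.0 n30 rz0.000 (30, [-0.15, -0.371]) end axle [518.7  
[... 412 characters left out ...]
(2, [-0.052, -0.397]) end axle [621.5 337.4] dock [-516.8  178.4] rel -18.4
L51 turn-14.6 n6 rz-0.608 [[0.0, -0.43], [-0.02, -0.43], [-0.04, -0.43], [-0.05, -0.43], [-0.07, -0.42], [-0.09, -0.42]] end axle [608.6 288.2] dock [-471.   156.3] rel -33.0
L260 turn0.0 n32 rz0.000 (32, [-0.152, -0.377]) end axle [511.2  47.1] dock [-253.    14.7] rel -33.0
L86 turn33.0 n11 rz0.750 [[-0.21, -0.34], [-0.19, -0.35], [-0.18, -0.36], [-0.16, -0.37], [-0.14, -0.38], [-0.12, -0.38], [-0.1, -0.39], [-0.08, -0.39], [-0.06, -0.4], [-0.03, -0.4], [-0.01, -0.4]] end axle [503.  -37.7] dock [-171.3   -9.5] rel -0.0
L20 turn0.0 n2 rz0.000 (2, [0.095, -0.491]) end axle [506.8 -57.3] dock [-151.3   -9.5] rel -0.0
```

```bash
python3 -m pendant '[[-0.05,-0.4,0,0,0,0,1],[-0.05,-0.4,0,0,0,0,1],[-0.05,-0.4,0,0,0,0,1],[-0.05,-0.4,0,0,0,0,1],[-0.05,-0.4,0,0,0,0,1],[-0.05,-0.4,0,0,0,0,1],[0,-0.42,0,0,0,-0.6,1],[-0.02,-0.42,0,0,0,-0.6,1],[-0.04,-0.42,0,0,0,-0.6,1],[-0.05,-0.42,0,0,0,-0.6,1],[-0.07,-0.42,0,0,0,-0.6,1],[-0.09,-0.42,0,0,0,-0.6,1]]'
python3 -m pendant '[[-0.15,-0.37,0,0,0,0,1],[-0.15,-0.37,0,0,0,0,1],[-0.15,-0.37,0,0,0,0,1],[-0.15,-0.37,0,0,0,0,1],[-0.15,-0.37,0,0,0,0,1],[-0.15,-0.37,0,0,0,0,1],[-0.15,-0.37,0,0,0,0,1],[-0.15,-0.37,0,0,0,0,1],[-0.12,-0.3,0,0,0,0,1],[-0.08,-0.2,0,0,0,0,1]]'
python3 - <<'E'
from h import *
s=env.get_state();print(s["position"],s["ee_rot"],s["wrist_force"])
C=cam("top");im=env.read_camera("top")[:,:,::-1].copy()
b=(500,660,60,360,2.6);g=(430,670,-360,-80,1.0)
o=grid(rect(C,im,50,*b),*b,step=20)
cv2.imwrite("pics/t2.png",o)
E
```

```text
time_s: 9.25
position: [620.5, 325.3, 27.3]
ee_rot: [180.0, 30.0, 68.0]
wrist_force: [0.4, 1.4, 1.5]
finger_gap: 85.2
grip_force: 0.7
time_s: 10.5
position: [592.4, 256.3, 27.3]
ee_rot: [180.0, 30.1, 68.1]
wrist_force: [0.7, 1.1, 0.7]
finger_gap: 85.2
grip_force: 0.5
[592.42154373 256.25305987  27.34624189] [179.97033878  30.05073314  68.12384782] [0.68118352 1.12646767 0.66109721]
```

View pics/t2.png

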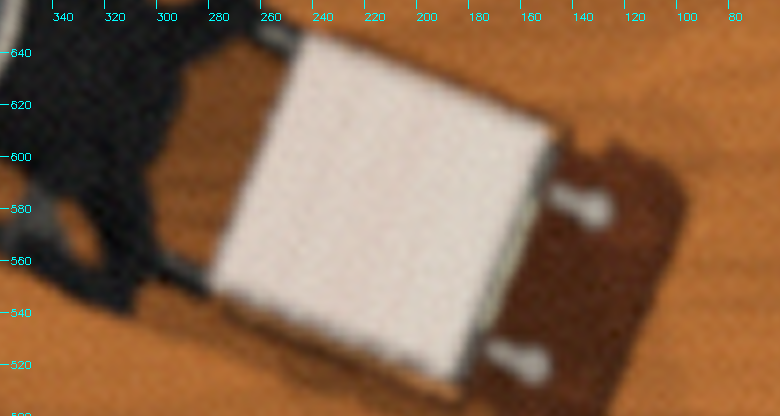

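The picture shows both pointers lying straight back over the deck, pivots at (597,210) and (535,365), within about 3° of the heading. The castors are trailing, well clear of the dock. Next the long straight and then the left arc.

```bash
python3 -m pendant '[[-0.15,-0.37,0,0,0,0,1],[-0.15,-0.37,0,0,0,0,1],[-0.15,-0.37,0,0,0,0,1],[-0.15,-0.37,0,0,0,0,1],[-0.15,-0.37,0,0,0,0,1],[-0.15,-0.37,0,0,0,0,1],[-0.15,-0.37,0,0,0,0,1],[-0.15,-0.37,0,0,0,0,1],[-0.15,-0.37,0,0,0,0,1],[-0.15,-0.37,0,0,0,0,1],[-0.15,-0.37,0,0,0,0,1],[-0.15,-0.37,0,0,0,0,1]]'
python3 -m pendant '[[-0.15,-0.37,0,0,0,0,1],[-0.15,-0.37,0,0,0,0,1],[-0.15,-0.37,0,0,0,0,1],[-0.15,-0.37,0,0,0,0,1],[-0.15,-0.37,0,0,0,0,1],[-0.15,-0.37,0,0,0,0,1],[-0.12,-0.3,0,0,0,0,1],[-0.08,-0.2,0,0,0,0,1]]'
python3 - <<'E'
from h import *
s=env.get_state();print(s["position"],s["ee_rot"],s["wrist_force"])
h=s["ee_rot"][2]-180;F=np.array([np.cos(np.deg2rad(h)),np.sin(np.deg2rad(h))])
ax=s["position"][:2]+30*F;print("axle",ax,dockframe(ax),h)
C=cam("top");im=env.read_camera("top")[:,:,::-1].copy()
b=(420,670,-340,160,1.6)
cv2.imwrite("pics/t3.png",grid(rect(C,im,54,*b),*b,step=20))
t=-79-h
for S,Rr in((8,150),(0,130)): rows(ax,h,[(S,0),(Rr*np.deg2rad(t),t)],back=30)
E
```

```text
time_s: 12.05
position: [556.5, 167.4, 27.3]
ee_rot: [180.0, 30.0, 68.1]
wrist_force: [1.1, 1.2, -0.2]
finger_gap: 85.4
grip_force: 0.6
time_s: 13.05
position: [534.3, 113.1, 27.3]
ee_rot: [180.0, 30.1, 68.1]
wrist_force: [0.5, 0.4, 0.3]
finger_gap: 85.6
grip_force: 0.5
[534.3023909  113.06187119  27.27893817] [179.97871984  30.05645043  68.12559838] [0.45896119 0.39335847 0.34435721]
axle [523.12519459  85.22178709] [-288.0818779    33.71321501] -111.8744016244932
L8 turn0.0 n1 rz0.000 (1, [-0.149, -0.371]) end axle [520.1  77.8] dock [-281.4   29.4] rel -32.9
L86 turn32.9 n11 rz0.747 [[-0.21, -0.34], [-0.19, -0.35], [-0.17, -0.36], [-0.15, -0.37], [-0.13, -0.38], [-0.11, -0.38], [-0.09, -0.39], [-0.07, -0.39], [-0.05, -0.4], [-0.03, -0.4], [-0.01, -0.4]] end axle [512.1  -6.7] dock [-199.9    5.3] rel 0.0
L0 turn0.0 n1 rz0.000 (1, [0.0, 0.0]) end axle [523.1  85.2] dock [-288.1   33.7] rel -32.9
L75 turn32.9 n9 rz0.913 [[-0.23, -0.36], [-0.21, -0.37], [-0.18, -0.38], [-0.16, -0.39], [-0.13, -0.4], [-0.11, -0.41], [-0.08, -0.42], [-0.06, -0.42], [-0.03, -0.42]] end axle [516.2  12. ] dock [-217.5   12.9] rel 0.0
```

View pics/t3.png

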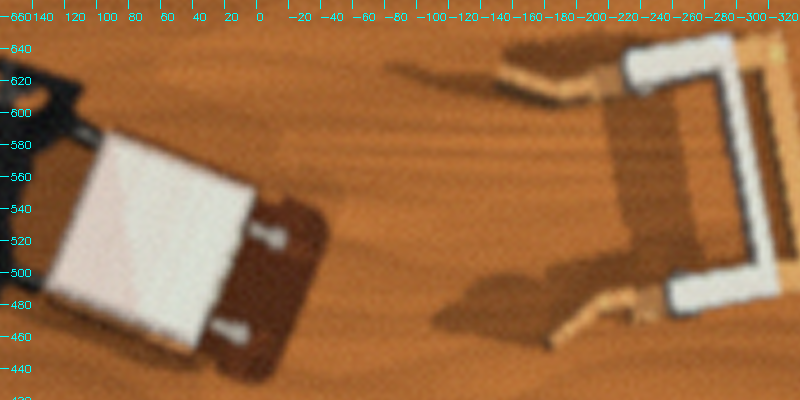

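The dolly is at left with its pointers straight at (270,236) and (230,330). The dock's inner edges at the throat, about (560,100) and (600,292), are 123 mm apart. That refines the throat to about (547,-203) with yaw about -79.5°. Now the left arc.

```bash
sed -i 's/^T0=.*/T0=np.array([547.,-203.]);YD=-79.5/' h.py
python3 -m pendant '[[-0.15,-0.37,0,0,0,0,1],[-0.21,-0.34,0,0,0,0.74,1],[-0.19,-0.35,0,0,0,0.74,1],[-0.17,-0.36,0,0,0,0.74,1],[-0.15,-0.37,0,0,0,0.74,1],[-0.13,-0.38,0,0,0,0.74,1],[-0.11,-0.38,0,0,0,0.74,1],[-0.09,-0.39,0,0,0,0.74,1],[-0.07,-0.39,0,0,0,0.74,1],[-0.05,-0.4,0,0,0,0.74,1],[-0.03,-0.35,0,0,0,0.7,1],[0,-0.25,0,0,0,0.6,1]]'
python3 - <<'E'
from h import *
s=env.get_state();print(s["position"],s["ee_rot"],s["wrist_force"])
h=s["ee_rot"][2]-180;F=np.array([np.cos(np.deg2rad(h)),np.sin(np.deg2rad(h))])
ax=s["position"][:2]+30*F;print("axle",ax,dockframe(ax),h-YD)
C=cam("top");im=env.read_camera("top")[:,:,::-1].copy()
b=(420,660,-320,80,2)
cv2.imwrite("pics/t4.png",grid(rect(C,im,52,*b),*b,step=20))
E
```

```text
time_s: 14.6
position: [507.5, 26.4, 27.3]
ee_rot: [180.0, 30.0, 100.1]
wrist_force: [0.3, 1.8, 0.2]
finger_gap: 85.2
grip_force: 0.5
[507.5171841   26.38622694  27.2997877 ] [179.96990228  30.04740458 100.13924521] [0.2527354  1.80684006 0.23919903]
axle [512.79841495  -3.14525797] [-202.74089972    2.79175759] -0.36075479079065076
```

View pics/t4.png

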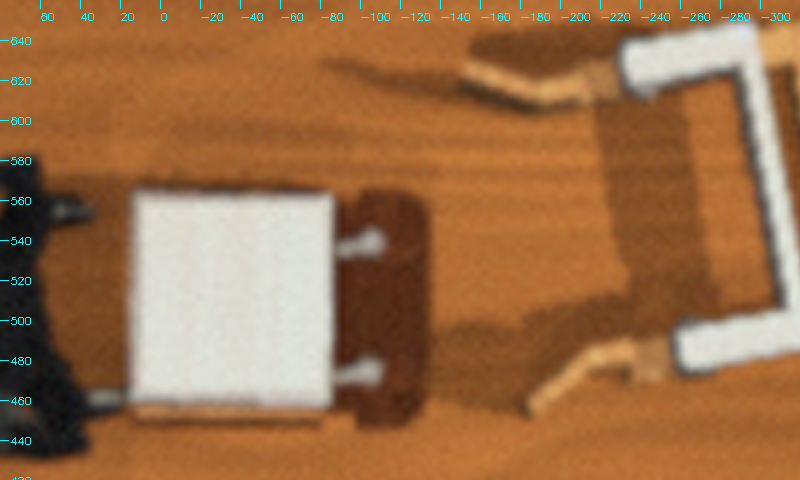

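The picture shows the dolly under-turned. Its nose is at pixel (430,305), about (507.5,-135), heading about -90°. The right finger is at the tail but the left one trails by about 15 mm. I'll write a numeric tracker (white tin top and pointer blobs), then keep turning left with slower rows.

```bash
cat >> h.py <<'E'
def track(guess,h0,r=95,verbose=True):
    """tin top (z=100) min-area rectangle -> centre & heading; then pointers on deck in dolly axes."""
    C=cam("top");im=env.read_camera("top")[:,:,::-1].copy();s=2
    b=(guess[0]-r,guess[0]+r,guess[1]-r,guess[1]+r,s)
    g=rect(C,im,100,*b);hsv=cv2.cvtColor(g,cv2.COLOR_BGR2HSV)
    m=((hsv[...,1]<60)&(hsv[...,2]>165)).astype(np.uint8)
    n,l,st,ce=cv2.connectedComponentsWithStats(cv2.morphologyEx(m,cv2.MORPH_OPEN,np.ones((7,7))))
    k=1+np.argmax(st[1:,4]);c=max(cv2.findContours((l==k).astype(np.uint8),0,1)[0],key=cv2.contourArea)
    (u,v),(w,h),a=cv2.minAreaRect(c);P=np.array([b[1]-v/s,b[3]-u/s])
    # rectangle side angle in pixels -> world heading nearest h0
    hd=min((-90-a+90*i for i in range(-4,5)),key=lambda x:abs(x-h0))
    F=np.array([np.cos(np.deg2rad(hd)),np.sin(np.deg2rad(hd))])
    # deck view in dolly axes, z=52: origin tin centre
    L=np.array([-F[1],F[0]]);gx,gy=np.meshgrid(np.arange(20,110,.5),np.arange(70,-70,-.5))
    W=P[None,None]+gx[...,None]*F+gy[...,None]*L
    q=proj(C,np.c_[W.reshape(-1,2),np.full(gx.size,52)]).reshape(*gx.shape,2).astype(np.float32)
    d=cv2.remap(im,q[...,0],q[...,1],cv2.INTER_CUBIC);cv2.imwrite("pics/deck.png",d)
    hs=cv2.cvtColor(d,cv2.COLOR_BGR2HSV);dark=(hs[...,2]<110)
    row=dark[100:180].mean(0);xs=np.where(row>.6)[0];nose=20+xs.max()*.5 if len(xs) else np.nan
    print("tin centre",P.round(1),"size",round(w/s),round(h/s),"heading",round(hd,1),"nose ahead of tin centre",nose)
    N=P+nose*F;A=P+(nose-123)*F if nose==nose else P
    print("nose",N.round(1),"nose@dock",dockframe(N).round(1),"rel",round(hd-YD,1))
    pm=((hs[...,1]<95)&(hs[...,2]>105)).astype(np.uint8)
    n,l,st,ce=cv2.connectedComponentsWithStats(pm)
    for i in range(1,n):
        if st[i,4]>60:
            yy,xx=np.where(l==i);e=np.cov(np.c_[gx[yy,xx],gy[yy,xx]].T);w_,V=np.linalg.eigh(e);a=np.rad2deg(np.arctan(V[1,1]/V[0,1]))
            print(" blob x %.0f y %.0f area %d ang %.0f len %.0f"%(gx[yy,xx].mean()-nose,gy[yy,xx].mean(),st[i,4]/4,a,4*w_[1]**.5))
E
python3 - <<'E'
from h import *
track((510,-30),-90)
E
```

```text
tin centre [505.8 -38.1] size 95 101 heading -90.6 nose ahead of tin centre 96.5
nose [ 504.8 -134.6] nose@dock [-75. -29.] rel -11.1
 blob x -57 y 4 area 3886 ang -89 len 126
```

```bash
sed -i 's/^    hs=cv2.cvtColor(d/    d[:,:80]=0;hs=cv2.cvtColor(d/' h.py
python3 -m pendant '[[0,-0.3,0,0,0,0.2,1],[0,-0.3,0,0,0,0.2,1],[0,-0.3,0,0,0,0.2,1],[0,-0.3,0,0,0,0.2,1],[0,-0.25,0,0,0,0.1,1],[0,-0.15,0,0,0,0.1,1]]'
python3 - <<'E'
from h import *
s=env.get_state();print(s["position"],s["ee_rot"][2]-180-YD)
track((510,-60),-86)
E
```

```text
time_s: 15.45
position: [507.6, -5.5, 27.3]
ee_rot: [180.0, 30.0, 104.0]
wrist_force: [-1.4, 1.6, -0.3]
finger_gap: 85.4
grip_force: 0.4
[507.62784566  -5.47669853  27.29367784] 3.4870454597891296
tin centre [509.  -68.3] size 101 97 heading -86.6 nose ahead of tin centre 96.5
nose [ 514.8 -164.6] nose@dock [-43.6 -24.7] rel -7.1
 blob x -29 y 33 area 193 ang 22 len 17
 blob x -29 y -31 area 186 ang 25 len 17
```

```bash
python3 -m pendant '[[-0.03,-0.3,0,0,0,0.15,1],[-0.03,-0.3,0,0,0,0.15,1],[-0.03,-0.3,0,0,0,0.15,1],[-0.03,-0.3,0,0,0,0.15,1],[-0.03,-0.25,0,0,0,0,1],[-0.03,-0.15,0,0,0,0,1]]'
python3 - <<'E'
from h import *
s=env.get_state();print(s["position"],s["ee_rot"][2]-180-YD)
track((512,-95),-80)
E
```

```text
time_s: 16.25
position: [504.0, -37.5, 27.3]
ee_rot: [180.0, 30.0, 106.4]
wrist_force: [-0.0, 1.0, 0.7]
finger_gap: 85.6
grip_force: 0.4
[503.95461305 -37.48684752  27.30746641] 5.857608077890092
tin centre [515.  -91.5] size 100 97 heading -75.7 nose ahead of tin centre 97.5
nose [ 539.1 -186. ] nose@dock [-18.2  -4.7] rel 3.8
 blob x -29 y 32 area 224 ang 41 len 21
 blob x -29 y -32 area 189 ang 33 len 19
```

```bash
python3 -m pendant '[[0.07,-0.24,0,0,0,0,1],[0.07,-0.24,0,0,0,0,1],[0.07,-0.24,0,0,0,0,1],[0.07,-0.24,0,0,0,0,1],[0.05,-0.15,0,0,0,0,1]]'
python3 - <<'E'
from h import *
s=env.get_state();print(s["position"],s["ee_rot"][2]-180-YD,dockframe(s["position"][:2]))
track((518,-115),-75)
E
```

```text
time_s: 16.92
position: [510.7, -59.7, 27.3]
ee_rot: [180.0, 30.0, 106.4]
wrist_force: [-1.5, 1.2, 0.4]
finger_gap: 85.5
grip_force: 0.5
[510.70906524 -59.67646722  27.2688044 ] 5.864286775462659 [-147.53706454   -9.56460039]
tin centre [ 522.7 -111.9] size 102 97 heading -73.6 nose ahead of tin centre 97.0
nose [ 550. -205.] nose@dock [2.5 2.6] rel 5.9
 blob x -29 y 33 area 190 ang 20 len 18
 blob x -29 y -31 area 198 ang 22 len 18
```

```bash
python3 -m pendant '[[0.05,-0.24,0,0,0,-0.1,1],[0.05,-0.24,0,0,0,-0.1,1],[0.05,-0.24,0,0,0,-0.1,1],[0.05,-0.24,0,0,0,-0.1,1],[0.05,-0.24,0,0,0,-0.1,1]]'
python3 -c "
from h import *
track((528,-140),-75)"
python3 -m pendant '[[0.065,-0.24,0,0,0,-0.05,1],[0.065,-0.24,0,0,0,-0.05,1],[0.065,-0.24,0,0,0,-0.05,1],[0.06,-0.2,0,0,0,-0.05,1]]'
python3 - <<'E'
from h import *
s=env.get_state();print(s["position"],s["ee_rot"][2]-180-YD,dockframe(s["position"][:2]))
track((530,-160),-76)
E
```

```text
time_s: 17.6
position: [515.7, -83.7, 27.3]
ee_rot: [180.0, 30.0, 104.3]
wrist_force: [1.4, 2.6, 0.2]
finger_gap: 85.7
grip_force: 0.5
tin centre [ 528.5 -135.9] size 102 96 heading -75.2 nose ahead of tin centre 99.5
nose [ 553.9 -232.1] nose@dock [29.8  1.5] rel 4.3
 blob x -31 y 33 area 182 ang 6 len 17
 blob x -31 y -31 area 193 ang 9 len 17
 blob x 8 y -67 area 25 ang 73 len 8
time_s: 18.15
position: [520.6, -102.1, 27.2]
ee_rot: [180.0, 30.0, 103.6]
wrist_force: [-0.9, 1.7, 0.5]
finger_gap: 85.3
grip_force: 0.5
[ 520.60199115 -102.09199013   27.21243578] 3.059222772904164 [-104.02895093   -7.56694755]
tin centre [ 532.4 -154. ] size 101 96 heading -76.4 nose ahead of tin centre 100.0
nose [ 555.9 -251.2] nose@dock [49. -0.] rel 3.1
 blob x 4 y 64 area 177 ang -52 len 19
 blob x -31 y 33 area 194 ang -2 len 18
 blob x -32 y -30 area 188 ang -1 len 18
 blob x -1 y -64 area 233 ang 5 len 24
```

```bash
python3 -m pendant '[[0.05,-0.2,0,0,0,-0.04,1],[0.05,-0.2,0,0,0,-0.04,1],[0.05,-0.2,0,0,0,-0.04,1]]'
python3 -m pendant '[[0.05,-0.2,0,0,0,-0.04,1],[0.04,-0.15,0,0,0,-0.04,1],[0.04,-0.15,0,0,0,-0.04,1]]'
python3 - <<'E'
from h import *
s=env.get_state();print(s["position"],s["wrist_force"],s["ee_rot"][2]-180-YD,dockframe(s["position"][:2]))
track((536,-175),-77)
E
```

```text
time_s: 18.58
position: [523.9, -113.5, 27.2]
ee_rot: [179.9, 30.0, 103.1]
wrist_force: [-1.1, 8.0, 0.6]
finger_gap: 85.4
grip_force: 4.0
time_s: 18.95
position: [526.5, -123.5, 27.2]
ee_rot: [179.9, 30.0, 102.6]
wrist_force: [-1.6, 5.7, 1.4]
finger_gap: 85.4
grip_force: 2.8
[ 526.45244758 -123.49099474   27.20713901] [-1.64291216  5.6833541   1.38233842] 2.121911988073549 [-81.92211363  -5.7141164 ]
tin centre [ 537.2 -175.5] size 101 96 heading -77.2 nose ahead of tin centre 97.5
nose [ 558.8 -270.5] nose@dock [68.6 -0.8] rel 2.3
 blob x -5 y 66 area 332 ang -2 len 42
 blob x -29 y 34 area 190 ang -2 len 17
 blob x -29 y -31 area 196 ang 2 len 17
 blob x -9 y -64 area 481 ang 0 len 48
```

```bash
python3 -m pendant '[[0.04,-0.15,0,0,0,-0.05,1],[0.04,-0.15,0,0,0,-0.05,1],[0.04,-0.15,0,0,0,-0.05,1]]'
python3 -m pendant '[[0.04,-0.15,0,0,0,-0.05,1],[0.04,-0.15,0,0,0,-0.05,1]]'
python3 - <<'E'
from h import *
s=env.get_state();print(s["ee_rot"][2]-180-YD,dockframe(s["position"][:2]))
track((540,-190),-78)
E
```

```text
time_s: 19.38
position: [529.1, -132.4, 27.2]
ee_rot: [179.9, 30.0, 102.0]
wrist_force: [-0.2, 6.2, 1.1]
finger_gap: 85.7
grip_force: 3.0
time_s: 19.62
position: [530.8, -138.4, 27.2]
ee_rot: [179.9, 30.0, 101.6]
wrist_force: [0.3, 7.3, 0.6]
finger_gap: 85.8
grip_force: 2.9
1.123583754140384 [-66.4925561   -4.10580956]
tin centre [ 540.4 -190.6] size 100 95 heading -77.9 nose ahead of tin centre 97.5
nose [ 560.9 -285.9] nose@dock [84.1 -1.4] rel 1.6
 blob x -12 y 66 area 398 ang -0 len 57
 blob x -29 y 34 area 187 ang 4 len 18
 blob x -29 y -31 area 188 ang 11 len 18
 blob x -13 y -64 area 608 ang -0 len 57
```

```bash
python3 -m pendant '[[0.025,-0.1,0,0,0,0,1],[0.025,-0.1,0,0,0,0,1]]' | sed -n '2p;4p'
python3 -m pendant '[[0.025,-0.1,0,0,0,0,1]]'| sed -n '2p;4p'
python3 -m pendant '[[0.025,-0.1,0,0,0,0,1]]'| sed -n '2p;4p'
```

```text
position: [531.6, -142.7, 27.3]
wrist_force: [-0.0, 3.0, 0.1]
position: [531.7, -145.1, 27.3]
wrist_force: [-0.5, 0.0, -0.1]
position: [531.9, -147.3, 27.3]
wrist_force: [0.5, 0.5, 0.3]
```

Run:
```python
from h import *
s=env.get_state();print(s["ee_rot"][2]-180-YD,dockframe(s["position"][:2]))
track((542,-200),-78)
```

```text
1.1037362289018233 [-57.50095271  -4.6886486 ]
tin centre [ 542.7 -200.3] size 101 96 heading -78.3 nose ahead of tin centre 102.5
nose [ 563.6 -300.6] nose@dock [99.  -1.5] rel 1.2
 blob x -8 y -8 area 1837 ang 88 len 211
 blob x -34 y 34 area 177 ang 5 len 18
 blob x -33 y -30 area 206 ang 3 len 19
```

```bash
python3 -m pendant '[[0.01,-0.05,0,0,0,0,1]]'| sed -n '2p;4p'
python3 -m pendant '[[0.01,-0.05,0,0,0,0,1]]'| sed -n '2p;4p'
python3 -m pendant '[[0.01,-0.05,0,0,0,0,1]]'| sed -n '2p;4p'
python3 - <<'E'
from h import *
track((542,-200),-78)
im=cv2.imread("pics/deck.png")
C=cam("top");im=env.read_camera("top")[:,:,::-1].copy();b=(460,660,-350,-150,3)
cv2.imwrite("pics/t5.png",rect(C,im,50,*b))
E
```

```text
position: [532.2, -148.0, 27.3]
wrist_force: [-0.1, -0.2, -0.6]
position: [532.5, -148.8, 27.2]
wrist_force: [-1.2, 0.9, 0.1]
position: [532.7, -149.7, 27.2]
wrist_force: [-1.2, 0.9, 0.7]
tin centre [ 543.1 -201.9] size 101 95 heading -78.5 nose ahead of tin centre 101.0
nose [ 563.2 -300.8] nose@dock [99.1 -1.9] rel 1.0
 blob x -6 y -8 area 2015 ang 88 len 205
 blob x -33 y 34 area 190 ang 2 len 17
 blob x -32 y -30 area 188 ang 9 len 18
```

```bash
for i in 1; do python3 -m pendant '[[0.01,-0.05,0,0,0,0,1]]'| sed -n '2p;4p'; done
python3 -m pendant '[[0.01,-0.05,0,0,0,0,1]]'| sed -n '2p;4p'
```

```text
position: [533.0, -150.6, 27.2]
wrist_force: [-0.5, 3.4, 1.0]
position: [533.3, -151.3, 27.1]
wrist_force: [-2.2, 8.8, 2.4]
```

View pics/t5.png

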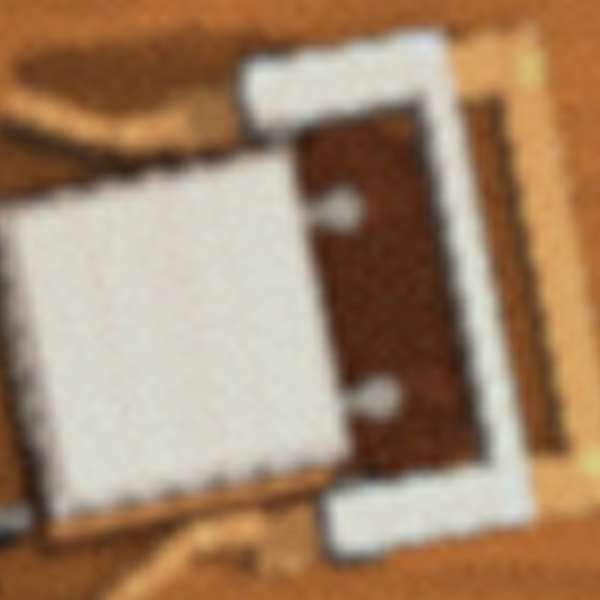

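The picture shows the nose inside the aluminium carriage, square to the end wall, with both pointers (340,210) and (378,397) straight back. The push force fell from 7 N to 0 (the click), then rose against the notches and wall. Now I withdraw and check.

```bash
python3 -m pendant '[[-0.03,0.15,0,0,0,0,1],[-0.08,0.4,0,0,0,0,1],[-0.16,0.8,0,0,0,0,1],[-0.16,0.8,0,0,0,0,1],[-0.16,0.8,0,0,0,0,1],[0,0.5,0.5,0,0,0,1],[0,0,1,0,0,0,1],[0,0,1,0,0,0,1],[0,0,1,0,0,0,1],[0,0,1,0,0,0,1],[0,0,0,0,0,0,1]]'
python3 - <<'E'
from h import *
track((542,-200),-79)
d=cv2.imread("pics/deck.png");g=cv2.cvtColor(d,cv2.COLOR_BGR2GRAY).astype(int)
# in dolly axes: nose edge / wall position on left & right thirds
for n,y in(("L",40),("C",0),("R",-40)):
    r=int((70-y)*2);print(n,[int(v) for v in g[r-6:r+6,130:180:3].mean(0)])
C=cam("wrist");cv2.imwrite("pics/w9.png",env.read_camera("wrist")[:,:,::-1])
print(env.get_state()["wrist_force"])
E
```

```text
time_s: 22.32
position: [522.6, -82.2, 119.0]
ee_rot: [179.7, 30.0, 101.5]
wrist_force: [0.1, 0.3, 0.1]
finger_gap: 85.3
grip_force: 0.0
tin centre [ 543.2 -203.1] size 101 96 heading -78.8 nose ahead of tin centre 100.0
nose [ 562.6 -301.2] nose@dock [99.4 -2.5] rel 0.7
 blob x -4 y -7 area 2184 ang 87 len 201
 blob x -32 y 34 area 201 ang 1 len 17
 blob x -32 y -30 area 187 ang 2 len 17
L [53, 53, 52, 53, 55, 55, 53, 50, 55, 66, 90, 123, 157, 189, 209, 218, 212]
C [54, 54, 54, 54, 53, 50, 47, 48, 55, 76, 103, 143, 176, 205, 215, 219, 213]
R [50, 50, 50, 50, 48, 45, 39, 41, 50, 77, 109, 152, 187, 213, 223, 220, 213]
[ 0.46252617 -0.08382968 -0.44525238]
```

```bash
python3 -c "
from cell import env
print(env.hand_in())"
```

```text
the job is handed in; nothing more can be done
None
```

The dolly is docked and handed in at about 22 s. The click was read from the push force dropping to zero and the dolly's position, since the balls can't be seen. The castors trail straight, the fingers are clear, and no other object was touched in what I saw.

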